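# Stand the fallen candlestick on its bed and bolt it down

### The arm

A 6-joint arm with a two-finger parallel gripper is mounted at the origin on the work surface. World frame = base frame: x ahead of the robot, y to its left, z up, the work surface at z = 0. Lengths are in mm, angles in rad, forces in N, time in s.
With the tool pointing down it reaches from about 400 to 925 mm from the base axis. Payload 12.5 kg.
Tool frame: the origin (TCP) lies midway between the tips of the shut fingers; the grasp point (between the pads) lies 19 mm behind it; z points along the fingers, y is the line along which they close (so a half turn about z gives the same grasp; the last joint's range is limited). The gripper opens to 95 mm and grips with 3 to 60 N. Pads are 20 mm wide; open, the fingers measure 119 mm over their backs; the gripper's body (75 mm by 180 mm) begins 59 mm behind the grasp point.
Start: joints at [-1.334, 0.491, 1.559, -0, 1.092, -0.106], TCP at [210.102, -588.646, 214.661] pointing down, gripper open.
Joint ranges: [-3.1, 3.1], [-0.84, 2.19], [0.05, 2.79], [-1.13, 4.28], [0.06, 2.93], [-2.69, 2.69]. Speed limits (rad/s): [2.22, 2.22, 2.79, 3.14, 3.14, 3.14].

### API

Orientations are given as [roll, pitch, yaw] about the fixed x, y, z axes, in that order (R = Rz(yaw) Ry(pitch) Rx(roll)).
In Python, from cell import env gives the robot as it stands.
- The arm moves only by the shell command python3 -m inch 'ROWS'. ROWS is JSON, a list of rows, each a list of 7 numbers: the turn, a rotation vector about the tool's x, y, z in rad, then the shift along the tool's x, y, z in cm, then the closure, from -1 (fully open) to 1 (shut). A call has 1 to 20 rows; each row shifts and turns the commanded pose from where the row before left it, along the tool's axes as they then stand; what a row does not reach is not made up. A row lasts 1/8 s, in which the tool goes at most 62.5 mm and 10.7 degrees, less where a joint would pass 70% of its speed; a pose out of reach is approached as far as the arm can. A call with a gripper value outside its range is refused whole. The fingers move at their own pace and stop on an object; the grip force is fixed at half the most. Time passes only in rows, so rows that do not move let the fingers close. It gives the time, the measured TCP pose, the force, the opening and the grip force at its end, in the units of the state.
- env.state(): the state, without advancing time (a new reading comes with each control period).
- env.read_camera(name): name is "scene" or "top" or "wrist"; returns a dict with "img" (420x560x3 uint8, red, green, blue), "depth" (420x560 float32, mm along the optical axis (not along the pixel's ray), 0 where there is no reading), "fx", "fy", "cx", "cy" (pixels), "D" ([k1, k2, p1, p2, k3] as OpenCV has them; the pictures are not rectified), "position" and "orientation" of the camera in the world. Camera axes: x right, y down, z forward; pixel columns grow to the right and rows downward; lengths in mm; the calibration is good to about 2 mm. A picture is of the moment at which its call begins.
- env.job_done(): hands the job in; it is judged then, once.
Trained networks look in a picture, given as the dict that the camera call returned (one of the last four; its "shot" number tells which), for a name from the list of things; names that differ only in an ending like _2 or _b are one class to them, and where a whole thing is asked for, a point or a joint stands for the part that bears it (a point fixed in the world has none). Each returns a list of dicts, best first, with "score" (0 to 1); they miss things now and then, are a little off and sometimes report something else, mostly with a low value. They report only what shows in the picture. A call takes as long as a camera call.
- env.find_in(picture, target): "centre" ([x, y, z] in mm, in the coordinates of the camera as it stood for that picture, good to about 4 mm: the middle of the surface that is visible of it).
- env.trace(picture, target): "mask" (420x560 bool, what is visible of it).
The state is a dict: "t": time; "joints": joint angles; "qvel": joint speeds; "tau": joint torques, N m; "eef_pos": TCP position; "tcp_rot": TCP orientation; "ft_force": force on the tool from outside, world axes, zero at the start; "moment": the same for the moment, N m; "opening": opening from 0.0 (shut) to 1.0 (fully open); "grip_force": force on a finger pad.
Only numpy, scipy, OpenCV 4.12 (cv2) and the standard library are available. Lean on these libraries where they do the work, as an engineer would, in place of code of your own. Each camera call takes 0.05 s, during which the arm holds its last target. There are 200 camera calls.

### The job

The brass candlestick has toppled again: stand it upright, centred on the raised square seat of the brass bed plate fixed to the counter. Then turn each of the three tall hold-down bolts clockwise, seen from above, all the way to its end stop so that its lug lies over the candlestick's foot. Let go, leave the candlestick standing, and do not shift or knock over the cruets, snuffer, dish, bell or book.

Things in the scene. Friction and masses are not known exactly. Their poses are not given: they have to be found in the camera images.
- candlestick: Brass pricket candlestick, 132 mm tall, about 0.5 kg, lying, top roughly to the robot's left. Origin: centre of the foot's underside; +z runs up the stem. Foot 74 x 74 x 14 mm (square); collar to z = 26 mm; round stem 22 mm across, z = 26 to 110 mm (grasp at about 68); drip pan 48 mm across, z = 110 to 115; spike to 132. Lying, its axis is 38 mm up at the foot and slopes down 7 degrees to the pan.
- bed: Brass T-shaped bed plate fixed to the counter, 6 mm thick, 250 mm along its x and 160 mm along y. Origin: under the middle of the seat. Three bolts stand 95 mm from the origin: near at -x (towards the robot), far at +x, right at -y; the +y side, the robot's left, is open.
- seat (a point): Centre of the top of the raised square seat (82 x 82 mm) in the middle of the bed plate, 10 mm above the counter, where the candlestick's foot stands. Lug undersides pass 4 mm above a foot standing here.
- bolt_near (a joint): Captive hold-down bolt at the bed's -x side. Its joint is its turn in rad: it grows clockwise seen from above, from 0 (lug turned fully back) to the hard end stop at 2.70 (lug pointing at the middle of the seat). It starts between 0.3 and 1.8 and stays where it is left (friction about 0.2 N m).
- grip_near (a point): Centre of the T-bar handle of the near bolt, on the bolt's vertical axis, 88 mm above the counter. The brass bar is 66 mm long (point x), 14 mm wide (y), 20 mm tall, on a 12 mm shaft. The bolt's lug points along the +x axis here, 70 mm long from the axis, 16 mm wide, 28 to 36 mm above the counter.
- bolt_right (a joint): Captive hold-down bolt at the bed's -y side. Its joint is its turn in rad: it grows clockwise seen from above, from 0 (lug turned fully back) to the hard end stop at 2.70 (lug pointing at the middle of the seat). It starts between 0.3 and 1.8 and stays where it is left (friction about 0.2 N m).
- grip_right (a point): Centre of the T-bar handle of the right bolt, on the bolt's vertical axis, 88 mm above the counter. The brass bar is 66 mm long (point x), 14 mm wide (y), 20 mm tall, on a 12 mm shaft. The bolt's lug points along the +x axis here, 70 mm long from the axis, 16 mm wide, 28 to 36 mm above the counter.
- bolt_far (a joint): Captive hold-down bolt at the bed's +x side. Its joint is its turn in rad: it grows clockwise seen from above, from 0 (lug turned fully back) to the hard end stop at 2.70 (lug pointing at the middle of the seat). It starts between 0.3 and 1.8 and stays where it is left (friction about 0.2 N m).
- grip_far (a point): Centre of the T-bar handle of the far bolt, on the bolt's vertical axis, 88 mm above the counter. The brass bar is 66 mm long (point x), 14 mm wide (y), 20 mm tall, on a 12 mm shaft. The bolt's lug points along the +x axis here, 70 mm long from the axis, 16 mm wide, 28 to 36 mm above the counter.
- cruet_a: Clear glass cruet with faceted stopper and side handle, 140 mm tall, 68 mm across, standing, bystander. Origin: centre of its underside.
- cruet_b: The second glass cruet, same shape, 140 mm tall, 68 mm across, bystander. Origin: centre of its underside.
- snuffer: Brass bell snuffer lying on the counter, about 190 mm long, up to 48 mm tall, bell to its +x, walnut handle to -x, bystander. Origin: underside near the middle.
- alms_dish: Pewter alms dish, 150 mm across, 30 mm tall, bystander. Origin: centre of its underside.
- altar_bell: Brass hand bell standing mouth down, 72 mm across, 115 mm tall, bystander. Origin: centre of its underside.
- book: Closed service book lying flat, 130 x 190 x 34 mm, bystander. Origin: centre of its underside.

How it is judged:
By the outcome, as a careful person would: the job done as asked, in the order asked, and still so for the second after the job is handed in, with the robot touching nothing.
It also fails if it takes over 72 s, if anything falls off the work surface, if the arm or the gripper's body presses on something with over 40 N, if the wrist force passes 120 N, or if a joint passes its speed limit or range.

## Working session

There is one attempt and no reset: what is moved stays moved. The work goes in short steps, Python scripts to look and compute and a shell command to move; the robot and the scene stay as the last step left them, time stands still between calls to the robot, and variables do not carry over. Pictures are saved under pics/ and viewed, at most 10 in all, crops included, and the job is handed in when it is done.

```bash
ls; mkdir -p pics
cat > h.py <<'E'
import numpy as np, cv2
from scipy.spatial.transform import Rotation as R
from cell import env
def cam(n): return env.read_camera(n)
def rot(o):
    o=np.array(o,float)
    return o if o.shape==(3,3) else R.from_euler('xyz',o).as_matrix()
def w(p,c): return rot(p['orientation'])@np.array(c)+np.array(p['position'])
def cloud(p,m=None):
    d=p['depth']; m=(d>0) if m is None else (m&(d>0))
    v,u=np.nonzero(m); K=np.array([[p['fx'],0,p['cx']],[0,p['fy'],p['cy']],[0,0,1.]])
    n=cv2.undistortPoints(np.stack([u,v],1).astype(np.float64)[:,None],K,np.array(p['D'],float))[:,0]
    z=d[v,u]; c=np.c_[n*z[:,None],z]
    return c@rot(p['orientation']).T+np.array(p['position'])
def save(p,n): cv2.imwrite('pics/'+n+'.png',p['img'][:,:,::-1])
E
python3 - <<'E'
from h import *
np.set_printoptions(precision=1,suppress=True)
s=env.state(); print(s)
for n in('top','scene'):
    p=cam(n); save(p,n+'0'); print(n,p['position'],p['orientation'],p['fx'])
    for t in['candlestick','bed','grip_near','bolt_right','cruet_a','snuffer','alms_dish','altar_bell','book']:
        print(t,[(round(r['score'],2),w(p,r['centre'])) for r in env.find_in(p,t)[:4]])
E
```

```text
pics
{'t': 0.0, 'joints': array([-1.3,  0.5,  1.6, -0. ,  1.1, -0.1]), 'qvel': array([ 0.,  0., -0., -0.,  0.,  0.]), 'tau': array([  0. , -61.3, -25.8,   0.1,   0. ,  -0. ]), 'eef_pos': array([ 210. , -588.4,  214.1]), 'tcp_rot': array([-3.1, -0. ,  0.3]), 'ft_force': array([ 0.2, -0.2,  0.1]), 'moment': array([-0.,  0., -0.]), 'grip_force': 0.0, 'opening': 0.9997398214614762}
top [ 438.4   60.2 1397.1] [-3.  -0.  -1.6] 420.0598595580218
candlestick [(0.94, array([568.3, 194. ,  43.4]))]
bed [(0.56, array([566.5, -69.3,   1.8]))]
grip_near [(0.49, array([473.2, -57.9,  93.6]))]
bolt_right [(0.46, array([ 561.4, -159.5,   84.2]))]
cruet_a [(0.93, array([749.2, 254.6,  74.6])), (0.82, array([754.3, 105.6,  80. ]))]
snuffer [(0.75, array([391.7, 222.2,  36. ])), (0.37, array([649.7, -66.6,  83.2]))]
alms_dish [(0.67, array([ 514.8, -451.3,   14.9])), (0.37, array([471.7, 536.5,  32.7]))]
altar_bell [(0.72, array([ 685.9, -373. ,   43.9])), (0.2, array([564.5, -73.2,   5.2]))]
book [(0.89, array([471.5, 533.2,  32.3]))]
scene [1189.8  142.2 1109.9] [-2.6  0.   1.7] 461.5396201662891
candlestick [(0.67, array([575.8, 194.8,  39.8])), (0.2, array([774.6, 257. ,  75.4]))]
bed [(0.68, array([574.2, -74.3,   6.6]))]
grip_near [(0.81, array([475.1, -66.5,  63.5])), (0.59, array([481.9, 535.2,  34.6])), (0.25, array([657.7, -60. ,  61.1]))]
bolt_right [(0.75, array([ 573.5, -163.3,   58.5]))]
cruet_a [(0.89, array([775. , 259. ,  75.5])), (0.78, array([775.6, 104.2,  76.4]))]
snuffer [(0.89, array([391.7, 191.5,  28.9]))]
alms_dish [(0.95, array([ 507.3, -454.3,   20.3])), (0.58, array([774.9, 253. ,  75.8]))]
altar_bell [(0.92, array([ 694.9, -373.7,   46. ]))]
book [(0.94, array([480.1, 533. ,  31.5])), (0.37, array([659.7, -58.2,  59.3]))]
```

Run:
```python
from h import *
np.set_printoptions(precision=1,suppress=True)
p=cam('top'); P=cloud(p); p2=cam('scene'); P2=cloud(p2)
for nm,c in(('top',P),('scene',P2)):
    print(nm,'table z',np.median(c[(abs(c[:,0]-450)<60)&(abs(c[:,1]-50)<40),2]))
    for b,(x,y) in dict(near=(473,-62),right=(565,-161),far=(655,-63)).items():
        for lo,hi,k in((86,106,'bar'),(24,42,'lug')):
            q=c[(np.hypot(c[:,0]-x,c[:,1]-y)<(45 if k=='bar' else 85))&(c[:,2]>lo)&(c[:,2]<hi)][:,:3].astype(np.float32)
            if len(q)>4: r=cv2.minAreaRect(q[:,:2]); print(nm,b,k,len(q),np.array(r[0]),np.array(r[1]),round(r[2]),'zmed',np.median(q[:,2]), 'mean',q[:,:2].mean(0))
    q=c[(abs(c[:,0]-568)<110)&(abs(c[:,1]-194)<85)&(c[:,2]>12)&(c[:,2]<90)]
    for y in range(110,290,10):
        s=q[(q[:,1]>=y)&(q[:,1]<y+10)]
        if len(s): print(y,len(s),s.min(0),s.max(0))
t=env.trace(p,'candlestick'); print(t[0]['score']); q=cloud(p,t[0]['mask']); print(cv2.minAreaRect(q[:,:2].astype(np.float32)))
i=cv2.resize(p['img'][110:330,150:450],None,fx=2.6,fy=2.6)
cv2.imwrite('pics/topc.png',i[:,:,::-1])
```

```text
top table z 0.2795359891404132Traceback (most recent call last):
  File "<stdin>", line 9, in <module>
cv2.error: OpenCV(4.12.0) /io/opencv/modules/imgproc/src/convhull.cpp:143: error: (-215:Assertion failed) total >= 0 && (depth == CV_32F || depth == CV_32S) in function 'convexHull'
```

View pics/scene0.png

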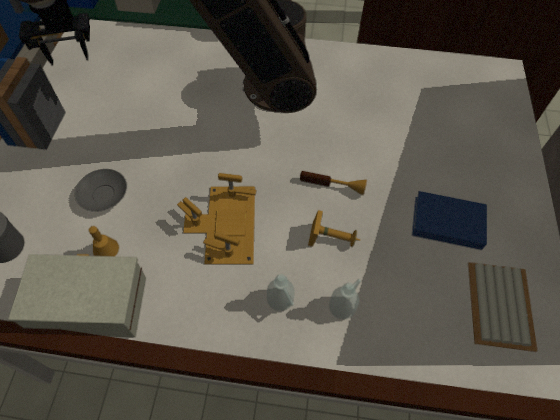

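The scene view shows the bed at (230,225) with its three bolts at (230,180), (192,210) and (228,243). The candlestick lies with its foot at (317,228) and spike at (358,238). The snuffer is at (335,182) and the cruets at (280,292) and (345,300).

```bash
cat > m.py <<'E'
from h import *
np.set_printoptions(precision=1,suppress=True)
p=cam('top'); P=cloud(p); p2=cam('scene'); P2=cloud(p2)
for nm,c in(('top',P),('scene',P2)):
    for b,(x,y) in dict(near=(473,-62),right=(565,-161),far=(655,-63)).items():
        for lo,hi,k in((86,106,'bar'),(24,42,'lug')):
            q=c[(np.hypot(c[:,0]-x,c[:,1]-y)<(45 if k=='bar' else 85))&(c[:,2]>lo)&(c[:,2]<hi)]
            if len(q)>4: r=cv2.minAreaRect(q[:,:2].astype(np.float32).copy()); print(nm,b,k,len(q),np.array(r[0]),np.array(r[1]),round(r[2]),'zmed',np.median(q[:,2]), 'mean',q[:,:2].mean(0))
    q=c[(abs(c[:,0]-568)<110)&(abs(c[:,1]-194)<85)&(c[:,2]>12)&(c[:,2]<90)]
    for y in range(110,290,10):
        s=q[(q[:,1]>=y)&(q[:,1]<y+10)]
        if len(s): print(y,len(s),s.min(0),s.max(0))
    q=c[(c[:,2]>3)&(c[:,2]<15)&(abs(c[:,0]-565)<140)&(abs(c[:,1]+65)<140)].astype(np.float32)
    h=q[q[:,2]>8.3]; h=h[(abs(h[:,0]-565)<60)&(abs(h[:,1]+65)<60)]
    print('plate',cv2.minAreaRect(q[:,:2].copy()),'seat',len(h),cv2.minAreaRect(h[:,:2].copy()), np.median(h[:,:2],0))
i=cv2.resize(p['img'][110:330,150:450],None,fx=2.6,fy=2.6)
cv2.imwrite('pics/topc.png',i[:,:,::-1])
E
python3 m.py
```

```text
top near bar 93 [467.6 -74.5] [61.8 12.4] 89 zmed 97.6959746009768 mean [468.2 -74.1]
top near lug 70 [469.5 -46.6] [74.3 19.6] 89 zmed 35.626645612589186 mean [469.5 -34.3]
top right bar 94 [ 575.1 -155.8] [62.3 15. ] 53 zmed 96.92311499777736 mean [ 574.4 -155.9]
top right lug 94 [ 577.8 -155.4] [138.2  27.1] 46 zmed 35.97332228481878 mean [ 554.5 -180.6]
top far bar 96 [656.7 -49.6] [61.9 15. ] 78 zmed 97.62359196187901 mean [655.6 -49.5]
top far lug 93 [649.1 -78.3] [79.9 16.9] 81 zmed 36.519866201946115 mean [646.7 -83.4]
150 10 [568.7 158.4  12.5] [597.7 159.4  25.6]
160 94 [528.7 160.4  17.2] [602.3 169.   80.1]
170 73 [528.3 170.5  24.5] [602.  177.7  78.7]
180 28 [529.  180.1  38.6] [577.  189.9  78.2]
190 22 [557.4 190.1  33.7] [577.1 199.7  49.9]
200 20 [557.4 200.5  33.3] [577.5 209.8  53.3]
210 21 [558.1 210.1  32.1] [577.4 219.5  45.7]
220 20 [558.4 220.1  33. ] [578.1 229.8  42.9]
230 18 [561.5 232.   32.1] [578.3 239.5  44.2]
240 19 [561.5 242.2  31.2] [581.9 249.8  43.9]
250 22 [562.4 250.3  26.5] [582.6 259.8  42.4]
260 19 [562.5 261.6  24.9] [582.7 269.1  40.6]
270
[... 958 characters left out ...]
5]
180 48 [530.7 180.2  33.9] [589.3 189.9  76.6]
190 32 [558.6 190.2  31.7] [581.3 199.7  49.7]
200 31 [562.5 200.1  31.8] [582.  209.9  48.2]
210 30 [560.5 210.3  29.3] [580.4 219.8  46. ]
220 31 [562.1 220.3  29. ] [581.8 229.8  46.2]
230 29 [565.1 230.4  26.5] [583.6 239.8  42.7]
240 33 [561.7 240.1  25.1] [584.4 250.   42. ]
250 30 [563.1 250.9  18.6] [586.2 259.8  40.6]
260 31 [561.5 260.   18.9] [584.3 269.7  39.9]
270 64 [554.1 270.1  14.7] [597.1 278.9  50.8]
plate ((565.140380859375, -65.17962646484375), (279.44244384765625, 279.3090515136719), 89.99768829345703) seat 753 ((564.009521484375, -64.087646484375), (117.672607421875, 118.10228729248047), 89.90897369384766) [561.6 -60.5]
```

View pics/topc.png

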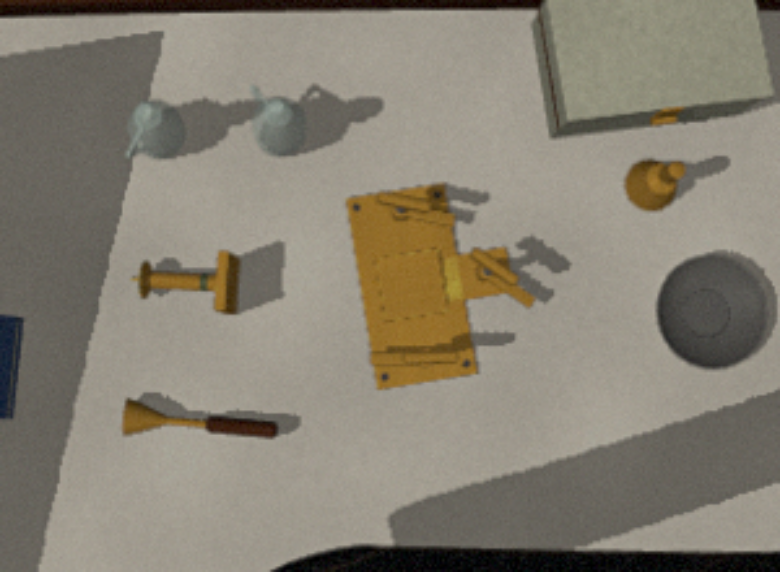

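The top crop agrees. Candlestick foot is at (228,283) with its pan at (143,280), the near lug points up the bed's left side, and the far and right lugs are turned back. The fitted bolt centres put the seat at about (563,-62) with yaw 7.4°. Now I'll move towards the candlestick, using the move to learn the wrist's sign conventions.

```bash
cat > s.py <<'E'
from h import *
np.set_printoptions(precision=4,suppress=True)
s=env.state(); print({k:np.round(s[k],4) for k in('t','joints','eef_pos','tcp_rot','ft_force','moment','opening','grip_force')})
import json; open('log.jsonl','a').write(json.dumps([list(map(float,s['joints'])),list(map(float,s['eef_pos'])),list(map(float,s['tcp_rot']))])+'\n')
E
python3 s.py
python3 -m inch '[[0,0,0,4.04,-2.69,-0.5,-1],[0,0,0,4.04,-2.69,-0.5,-1],[0,0,0,4.04,-2.69,-0.5,-1],[0,0,0,4.04,-2.69,-0.5,-1],[0,0,0,4.04,-2.69,-0.5,-1],[0,0,0,4.04,-2.69,-0.5,-1],[0,0,0,4.04,-2.69,-0.5,-1],[0,0,0,4.04,-2.69,-0.5,-1],[0,0,0,4.04,-2.69,-0.5,-1],[0,0,0,4.04,-2.69,-0.5,-1]]'; python3 s.py
python3 -m inch '[[0,0,-0.165,0,0,0,-1],[0,0,-0.165,0,0,0,-1],[0,0,-0.165,0,0,0,-1],[0,0,-0.165,0,0,0,-1],[0,0,-0.165,0,0,0,-1],[0,0,-0.165,0,0,0,-1],[0,0,-0.165,0,0,0,-1]]'; python3 s.py
```

```text
{'t': np.float64(1.2), 'joints': array([-1.3336,  0.4909,  1.559 , -0.    ,  1.0917, -0.1056]), 'eef_pos': array([ 210.0932, -588.6156,  214.6305]), 'tcp_rot': array([3.1416, 0.    , 0.3428]), 'ft_force': array([-0.4574, -0.579 ,  0.1486]), 'moment': array([-0.0466,  0.0052,  0.0557]), 'opening': np.float64(1.0006), 'grip_force': np.float64(0.0)}
t: 2.45
eef_pos: [501.0, -198.1, 265.0]
tcp_rot: [3.141, -0.0, 0.343]
ft_force: [-0.8, -0.4, -0.1]
opening: 0.996
grip_force: 0.0
{'t': np.float64(2.45), 'joints': array([-0.4992,  0.3173,  1.7028, -0.0001,  1.121 ,  0.729 ]), 'eef_pos': array([ 501.0196, -198.1281,  264.9917]), 'tcp_rot': array([ 3.1412, -0.0003,  0.3427]), 'ft_force': array([-0.8329, -0.4163, -0.1435]), 'moment': array([-0.0033, -0.0264, -0.042 ]), 'opening': np.float64(0.9961), 'grip_force': np.float64(0.0)}
t: 3.32
eef_pos: [500.2, -199.5, 264.7]
tcp_rot: [3.141, 0.0, 1.503]
ft_force: [-0.8, 0.3, 0.0]
opening: 0.999
grip_force: 0.0
{'t': np.float64(3.325), 'joints': array([-0.5022,  0.3173,  1.7036, -0.0001,  1.1204, -0.4346]), 'eef_pos': array([ 500.1765, -199.4938,  264.7046]), 'tcp_rot': array([3.1414, 0.0001, 1.5033]), 'ft_force': array([-0.8381,  0.288 ,  0.0091]), 'moment': array([ 0.0384, -0.0951,  0.0108]), 'opening': np.float64(0.9995), 'grip_force': np.float64(0.0)}
```

```bash
python3 -m inch '[[0,0,0,0.7,0.7,0,-1],[0,0,0,6,0.6,0,-1],[0,0,0,6,0.6,0,-1],[0,0,0,6,0.6,0,-1],[0,0,0,6,0.6,0,-1],[0,0,0,6,0.6,0,-1],[0,0,0,6,0.6,0,-1]]'; python3 s.py
python3 -m inch '[[0,-0.175,0,0,0,0,-1],[0,-0.175,0,0,0,0,-1],[0,-0.175,0,0,0,0,-1]]'; python3 s.py
```

```text
t: 4.2
eef_pos: [570.0, 166.1, 264.7]
tcp_rot: [3.141, -0.0, 1.493]
ft_force: [0.7, -0.4, 0.6]
opening: 0.997
grip_force: 0.0
{'t': np.float64(4.2), 'joints': array([ 0.1723,  0.4002,  1.5728, -0.    ,  1.1681,  0.2497]), 'eef_pos': array([570.0324, 166.062 , 264.7195]), 'tcp_rot': array([ 3.1412, -0.0001,  1.4934]), 'ft_force': array([ 0.7348, -0.4034,  0.6454]), 'moment': array([-0.0321, -0.1353,  0.0253]), 'opening': np.float64(0.9971), 'grip_force': np.float64(0.0)}
t: 4.58
eef_pos: [570.2, 164.4, 265.2]
tcp_rot: [3.136, 0.53, 1.491]
ft_force: [0.2, -0.7, -0.8]
opening: 1.001
grip_force: 0.0
{'t': np.float64(4.575), 'joints': array([ 0.3789,  0.5204,  1.468 , -0.4795,  1.4202,  0.5947]), 'eef_pos': array([570.1552, 164.4279, 265.2414]), 'tcp_rot': array([3.1359, 0.5303, 1.4915]), 'ft_force': array([ 0.1776, -0.6899, -0.807 ]), 'moment': array([ 0.2422, -0.1036,  0.0247]), 'opening': np.float64(1.0006), 'grip_force': np.float64(0.0)}
```

```bash
cat > k.py <<'E'
from h import *
import json
from scipy.optimize import least_squares
L=[json.loads(l) for l in open('log.jsonl')]
e=lambda a,v:R.from_euler(a,v).as_matrix()
def fk(q,m):
    a1,b,d1,L2,ex,L3,L6=m
    R3=e('z',q[0])@e('y',q[1]+q[2]); T=R3@e('z',q[3])@e('y',q[4])@e('z',q[5]+np.pi/2)
    p=e('z',q[0])@(np.array([a1,b,d1])+e('y',q[1])@[0,0,L2])+R3@[ex,0,L3]+T@[0,0,L6]
    return p,T
f=least_squares(lambda m:np.concatenate([fk(q,m)[0]-p for q,p,r in L]+[np.array([m[4]*.01])]),[0,0,300,400,0,400,250])
m=f.x
lo=np.array([-3.1,-.84,.05,-1.13,.06,-2.69]);hi=np.array([3.1,2.19,2.79,4.28,2.93,2.69])
def ik(p,T,q0):
    r=lambda q:np.concatenate([(fk(q,m)[0]-p)/100,3*(R.from_matrix(T.T@fk(q,m)[1]).as_rotvec())])
    s=least_squares(r,np.clip(q0,lo+.001,hi-.001),bounds=(lo,hi)); return s.x,np.linalg.norm(s.fun)
def fr(x,z): # tool frame from x and z
    x=np.array(x,float);z=np.array(z,float); z/=np.linalg.norm(z); x-=z*(x@z); x/=np.linalg.norm(x); return np.c_[x,np.cross(z,x),z]
E
python3 - <<'E'
from k import *
np.set_printoptions(precision=3,suppress=True)
print(m,np.abs(f.fun).max(),max(np.linalg.norm(R.from_matrix(fk(q,m)[1].T@rot(r)).as_rotvec()) for q,p,r in L))
q0=L[-1][0]; y=np.radians(7.4); seat=np.array([563,-62,10.])
for al in(0,90,-90):
  for t in(15,20,25,30,35,40,45):
    h=np.array([np.sin(y),-np.cos(y),0]); h=e('z',np.radians(al))@h
    t=np.radians(t); z=h*np.cos(t)-np.array([0,0,1])*np.sin(t); T=fr([0,0,1],z)
    p=seat+[0,0,68]+19*z
    b=min((ik(p,T,np.array([.2,.6,1.4,-1,1.6,a])) for a in(-2,-1,0,1,2)),key=lambda s:s[1])
    print(al,round(np.degrees(t)),round(b[1],4),b[0])
E
```

```text
[ -0.516  65.897 195.589 586.801  41.903 411.006 271.835] 0.4190329531822561 4.87882758784427e-16
0 15 0.7467 [ 0.228  0.907  1.746 -1.13   1.393 -2.107]
0 20 0.6336 [ 0.21   0.871  1.769 -1.13   1.313 -2.142]
0 25 0.5174 [ 0.189  0.837  1.795 -1.13   1.231 -2.173]
0 30 0.3985 [ 0.167  0.804  1.822 -1.13   1.148 -2.199]
0 35 0.2776 [ 0.143  0.773  1.851 -1.13   1.063 -2.223]
0 40 0.1549 [ 0.118  0.745  1.88  -1.13   0.978 -2.243]
0 45 0.0307 [ 0.091  0.719  1.91  -1.13   0.891 -2.261]
90 15 0.0 [-0.482  0.974  2.457  2.554  1.548 -1.735]
90 20 0.0 [-0.471  0.906  2.448  2.573  1.399 -1.692]
90 25 0.0 [-0.457  0.841  2.431  2.584  1.244 -1.647]
90 30 0.0 [-0.441  0.779  2.408  2.585  1.086 -1.598]
90 35 0.0 [-0.423  0.724  2.378  2.574  0.926 -1.545]
90 40 0.0 [-0.404  0.675  2.343  2.547  0.769 -1.481]
90 45 0.0 [-0.385  0.636  2.304  2.496  0.615 -1.399]
-90 15 0.0 [-0.12   1.12   1.19  -0.282  2.114 -1.785]
-90 20 0.0 [-0.122  1.084  1.217 -0.264  2.038 -1.78 ]
-90 25 0.0 [-0.125  1.048  1.246 -0.248  1.958 -1.775]
-90 30 0.0 [-0.128  1.011  1.28  -0.233  1.875 -1.772]
-90 35 0.0 [-0.132  0.974  1.316 -0.218  1.79  -1.771]
-90 40 0.0 [-0.136  0.936  1.356 -0.204  1.702 -1.771]
-90 45 0.0 [-0.142  0.899  1.398 -0.19   1.611 -1.772]
```

```bash
cat > plan.py <<'E'
from k import *
from scipy.spatial.transform import Slerp
np.set_printoptions(precision=3,suppress=True)
q0=np.array(L[-1][0]); y=np.radians(7.4); seat=np.array([563,-62,10.]); G=62
sa=np.radians(86.2); top=np.array([np.cos(sa)*np.cos(.122),np.sin(sa)*np.cos(.122),-np.sin(.122)])
foot=np.array([566,161,38.])
for td in(48,50,53):
    t=np.radians(td)
    up=np.array([0,0,1.]); nrm=up-top*(top@up); nrm/=np.linalg.norm(nrm)
    zg=-nrm*np.cos(t)-top*np.sin(t); Tg=fr(top,zg); pg=foot+G*top+19*zg
    h=np.array([np.sin(y),-np.cos(y),0]); z=h*np.cos(t)-up*np.sin(t); Ts=fr(up,z); ps=seat+[0,0,G]+19*z
    qg,eg=ik(pg,Tg,q0); print(td,'grasp',eg,qg,pg,R.from_matrix(Tg).as_euler('xyz'))
    ql=qg
    rv=R.from_matrix(Tg.T@Ts).as_rotvec(); print('rv',rv,np.linalg.norm(rv))
    S=Slerp([0,1],R.from_matrix([Tg,Ts])); mid=np.array([560,150,290.])
    for s in np.linspace(0,1,9):
        ql,el=ik(mid*(1-s)+s*(ps+[0,0,150]),S(s).as_matrix(),ql); print('  ',round(s,2),round(el,3),ql)
    for dz in(100,50,0):
        ql,el=ik(ps+[0,0,dz],Ts,ql); print('  down',dz,round(el,3),ql)
    print('stand',ps,R.from_matrix(Ts).as_euler('xyz'))
E
python3 plan.py
```

```text
48 grasp 5.888225219005311e-11 [ 0.543  0.99   1.455 -0.746  1.431  1.011] [569.047 206.876  19.554] [-3.142  0.96   1.504]
rv [0.34  0.221 2.985] 3.0121689245821632
   0.0 0.0 [ 0.478  0.614  1.443 -0.782  1.678  0.707]
   0.12 0.0 [ 0.426  0.604  1.472 -0.758  1.638  1.064]
   0.25 0.0 [ 0.372  0.587  1.506 -0.737  1.581  1.417]
   0.38 0.0 [ 0.318  0.566  1.548 -0.722  1.506  1.768]
   0.5 0.0 [ 0.265  0.542  1.597 -0.718  1.417  2.12 ]
   0.62 0.0 [ 0.213  0.518  1.651 -0.731  1.317  2.478]
   0.75 0.325 [ 0.129  0.487  1.667 -0.694  1.228  2.69 ]
   0.88 1.051 [-0.024  0.424  1.679 -0.552  1.093  2.69 ]
   1.0 1.653 [-0.219  0.337  1.804 -0.349  0.801  2.69 ]
  down 100 1.735 [-0.241  0.395  1.862 -0.318  0.68   2.69 ]
  down 50 1.81 [-0.26   0.463  1.91  -0.286  0.559  2.69 ]
  down 0 1.878 [-0.277  0.543  1.95  -0.25   0.436  2.69 ]
stand [564.637 -74.608  57.88 ] [ 3.142 -0.733 -1.442]
50 grasp 7.168038478589666e-11 [ 0.548  1.003  1.445 -0.761  1.461  1.018] [569.023 206.506  20.104] [-3.142  0.995  1.504]
rv [0.444 0.221 2.971] 3.0121689245821637
   0.0 0.0 [ 0.485  0.626  
[... 915 characters left out ...]
 1.726  0.728]
   0.12 0.0 [ 0.436  0.642  1.451 -0.794  1.709  1.078]
   0.25 0.0 [ 0.375  0.628  1.469 -0.748  1.666  1.421]
   0.38 0.0 [ 0.314  0.605  1.499 -0.707  1.597  1.759]
   0.5 0.0 [ 0.254  0.575  1.543 -0.677  1.502  2.094]
   0.62 0.0 [ 0.195  0.54   1.599 -0.665  1.386  2.432]
   0.75 0.19 [ 0.119  0.501  1.642 -0.64   1.265  2.69 ]
   0.88 0.899 [-0.034  0.433  1.669 -0.499  1.11   2.69 ]
   1.0 1.471 [-0.224  0.345  1.804 -0.3    0.806  2.69 ]
  down 100 1.542 [-0.243  0.404  1.862 -0.272  0.685  2.69 ]
  down 50 1.607 [-0.26   0.473  1.911 -0.243  0.563  2.69 ]
  down 0 1.665 [-0.274  0.553  1.951 -0.21   0.439  2.69 ]
stand [564.473 -73.339  56.826] [ 3.142 -0.646 -1.442]
```

```bash
cat > plan.py <<'E'
from k import *
np.set_printoptions(precision=3,suppress=True)
q0=np.array(L[-1][0]); y=np.radians(7.4); seat=np.array([563,-62,10.]); G=67
sa=np.radians(86.2); top=np.array([np.cos(sa)*np.cos(.122),np.sin(sa)*np.cos(.122),-np.sin(.122)])
foot=np.array([566,161,38.]); t=np.radians(45)
up=np.array([0,0,1.]); nrm=up-top*(top@up); nrm/=np.linalg.norm(nrm)
zg=-nrm*np.cos(t)-top*np.sin(t); Tg=fr(top,zg); pg=foot+G*top+19*zg
h=-np.array([np.cos(y),np.sin(y),0]); z=h*np.cos(t)-up*np.sin(t); Ts=fr(up,z); ps=seat+[0,0,G]+19*z
if __name__=='__main__':
    print('grasp tcp',pg,'zg',zg); print('stand tcp',ps)
    s=env.state(); T=rot(s['tcp_rot']); p=s['eef_pos']
    print('now->grasp rotvec',R.from_matrix(T.T@Tg).as_rotvec())
    pre=pg-80*zg; print('pre shift cm in Tg axes',Tg.T@(pre-p)/10, 'in T', T.T@(pre-p)/10)
    mid=np.array([590,130,300.]); ql,el=ik(pg,Tg,q0); print(el,ql)
    ql,el=ik(mid,Tg,ql); print(el,ql)
    n=18; Tspin=Tg
    for i in range(n+1):
        Tspin=Tg@e('z',-np.pi*i/n)
        if i%6==0: ql,el=ik(mid,Tspin,ql); print('spin',i,round(el,4),ql)
    rv=R.from_matrix(Tspin.T@Ts).as_rotvec(); print('rv',rv,np.linalg.norm(rv))
    for s in np.linspace(0,1,9):
        ql,el=ik(mid*(1-s)+s*(ps+[0,0,150]),Tspin@R.from_rotvec(rv*s).as_matrix(),ql); print('  ',round(s,2),round(el,3),ql)
    for dz in(100,50,0):
        ql,el=ik(ps+[0,0,dz],Ts,ql); print('  down',dz,round(el,3),ql)
E
python3 plan.py
```

```text
grasp tcp [569.415 212.419  18.146] zg [-0.052 -0.786 -0.616]
stand tcp [549.677 -63.73   63.565]
now->grasp rotvec [-0.003 -0.377 -0.011]
pre shift cm in Tg axes [22.414 -0.392  3.447] in T [19.565 -0.601 11.458]
7.238718840856372e-11 [ 0.539  0.974  1.462 -0.718  1.392  0.998]
3.9702236769813127e-13 [ 0.422  0.61   1.39  -0.773  1.651  0.634]
spin 0 0.0 [ 0.422  0.61   1.39  -0.773  1.651  0.634]
spin 6 0.0 [ 0.422  0.61   1.39  -0.773  1.651 -0.413]
spin 12 0.0 [ 0.422  0.61   1.39  -0.773  1.651 -1.46 ]
spin 18 0.0 [ 0.422  0.61   1.39  -0.773  1.651 -2.507]
rv [-1.031 -0.102  0.912] 1.3798418447748757
   0.0 0.0 [ 0.422  0.61   1.39  -0.773  1.651 -2.507]
   0.12 0.0 [ 0.364  0.633  1.367 -0.71   1.708 -2.422]
   0.25 0.0 [ 0.302  0.654  1.347 -0.644  1.756 -2.337]
   0.38 0.0 [ 0.235  0.672  1.331 -0.574  1.795 -2.25 ]
   0.5 0.0 [ 0.165  0.688  1.319 -0.502  1.825 -2.163]
   0.62 0.0 [ 0.091  0.702  1.311 -0.428  1.846 -2.076]
   0.75 0.0 [ 0.016  0.714  1.308 -0.352  1.858 -1.99 ]
   0.88 0.0 [-0.062  0.725  1.309 -0.275  1.861 -1.904]
   1.0 0.0 [-0.142  0.734  1.314 -0.198  1.856 -1.821]
  down 100 0.0 [-0.142  0.784  1.352 -0.194  1.769 -1.803]
  down 50 0.0 [-0.142  0.839  1.38  -0.192  1.687 -1.787]
  down 0 0.0 [-0.142  0.9    1.398 -0.19   1.61  -1.772]
```

```bash
python3 -m inch '[[0,-0.126,-0.004,0,0,0,-1],[0,-0.126,-0.004,0,0,0,-1],[0,-0.126,-0.004,0,0,0,-1],[0,0,0,4.48,-0.08,0.69,-1],[0,0,0,4.48,-0.08,0.69,-1],[0,0,0,4.48,-0.08,0.69,-1],[0,0,0,4.48,-0.08,0.69,-1],[0,0,0,4.48,-0.08,0.69,-1],[0,0,0,0,0,0,-1]]'; python3 s.py
python3 - <<'E'
from plan import *
s=env.state();T=rot(s['tcp_rot']);print(T.T@(pg-s['eef_pos'])/10,R.from_matrix(T.T@Tg).as_rotvec())
p=cam('wrist');save(p,'w1')
E
```

```text
t: 5.7
eef_pos: [570.2, 276.1, 64.3]
tcp_rot: [-3.128, 0.906, 1.517]
ft_force: [0.1, -0.0, 0.2]
opening: 0.998
grip_force: 0.0
{'t': np.float64(5.7), 'joints': array([ 0.61  ,  0.956 ,  1.3337, -0.6583,  1.5373,  0.935 ]), 'eef_pos': array([570.2414, 276.1247,  64.3053]), 'tcp_rot': array([-3.1277,  0.9057,  1.5174]), 'ft_force': array([ 0.1161, -0.0225,  0.1977]), 'moment': array([ 0.4748, -0.1531,  0.0401]), 'opening': np.float64(0.9984), 'grip_force': np.float64(0.0)}
[-0.296  0.367  7.853] [-0.004 -0.002  0.008]
```

View pics/w1.png

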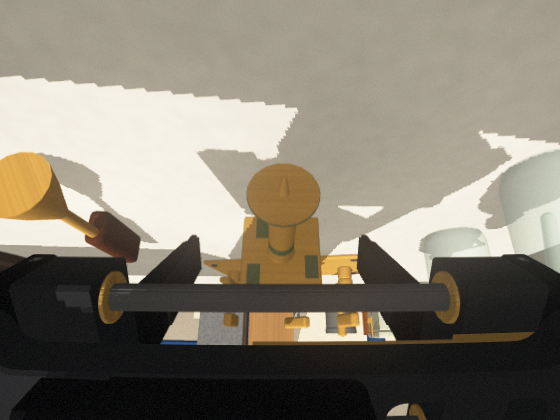

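The wrist view shows the pan at (283,195) midway between the finger tips at (195,240) and (362,240), so the approach is centred. I'll go in, close and lift.

```bash
python3 -m inch '[[0,0,0.008,-0.07,0.09,1.96,-1],[0,0,0,-0.07,0.09,1.96,-1],[0,0,0,-0.07,0.09,1.96,-1],[0,0,0,-0.07,0.09,1.96,-1],[0,0,0,0,0,0,1],[0,0,0,0,0,0,1],[0,0,0,0,0,0,1],[0,0,0,0,0,0,1]]'; python3 s.py
```

```text
t: 6.75
eef_pos: [570.7, 212.2, 21.3]
tcp_rot: [-3.14, 0.903, 1.504]
ft_force: [0.9, -0.6, -0.6]
opening: 0.635
grip_force: 0.0
{'t': np.float64(6.75), 'joints': array([ 0.5369,  0.9698,  1.458 , -0.7147,  1.3945,  0.9911]), 'eef_pos': array([570.658 , 212.2341,  21.2573]), 'tcp_rot': array([-3.1399,  0.9028,  1.5038]), 'ft_force': array([ 0.8835, -0.5721, -0.5675]), 'moment': array([ 0.477 , -0.1198, -0.0011]), 'opening': np.float64(0.6349), 'grip_force': np.float64(0.0)}
```

```bash
python3 -m inch '[[0,0,0,0,0,0,1],[0,0,0,0,0,0,1],[0,0,0,0,0,0,1],[0,0,0,0,0,0,1],[0,0,0,0,0,0,1],[0,0,0,0,0,0,1]]'; python3 s.py
```

```text
t: 7.5
eef_pos: [570.4, 211.7, 21.0]
tcp_rot: [-3.139, 0.903, 1.504]
ft_force: [-1.8, 0.6, 0.5]
opening: 0.227
grip_force: 29.8
{'t': np.float64(7.5), 'joints': array([ 0.5363,  0.9701,  1.4586, -0.7144,  1.3946,  0.9912]), 'eef_pos': array([570.3936, 211.7292,  21.0063]), 'tcp_rot': array([-3.1386,  0.9033,  1.5039]), 'ft_force': array([-1.8411,  0.582 ,  0.5387]), 'moment': array([ 0.4441,  0.1616, -0.3863]), 'opening': np.float64(0.2266), 'grip_force': np.float64(29.7993)}
```

```bash
python3 -m inch '[[0,0,0,-1.18,0,-0.92,1],[0,0,0,-1.96,0,-1.54,1],[0,0,0,-3.97,0.42,-1.38,1],[0,0,0,-3.97,0.42,-1.38,1],[0,0,0,-3.97,0.42,-1.38,1],[0,0,0,-3.97,0.42,-1.38,1],[0,0,0,-3.97,0.42,-1.38,1],[0,0,0,-3.97,0.42,-1.38,1]]'; python3 s.py
python3 -m inch '[[0,0,-0.08,0,0,0,1],[0,0,-0.17,0,0,0,1],[0,0,-0.17,0,0,0,1],[0,0,-0.17,0,0,0,1],[0,0,-0.17,0,0,0,1],[0,0,-0.17,0,0,0,1],[0,0,-0.17,0,0,0,1],[0,0,-0.17,0,0,0,1],[0,0,-0.17,0,0,0,1],[0,0,-0.17,0,0,0,1],[0,0,-0.17,0,0,0,1],[0,0,-0.17,0,0,0,1],[0,0,-0.17,0,0,0,1],[0,0,-0.17,0,0,0,1],[0,0,-0.17,0,0,0,1],[0,0,-0.17,0,0,0,1],[0,0,-0.17,0,0,0,1],[0,0,-0.17,0,0,0,1],[0,0,-0.17,0,0,0,1]]'; python3 s.py
python3 - <<'E'
from plan import *
s=env.state();T=rot(s['tcp_rot']);print(T.T@(ps+[0,0,150]-s['eef_pos'])/10,R.from_matrix(T.T@Ts).as_rotvec())
E
```

```text
t: 8.5
eef_pos: [590.0, 126.9, 302.2]
tcp_rot: [-3.141, 0.902, 1.502]
ft_force: [0.3, -0.3, -4.9]
opening: 0.226
grip_force: 30.0
{'t': np.float64(8.5), 'joints': array([ 0.4166,  0.605 ,  1.3903, -0.7694,  1.6495,  0.6292]), 'eef_pos': array([589.9504, 126.9345, 302.1651]), 'tcp_rot': array([-3.1407,  0.9018,  1.5022]), 'ft_force': array([ 0.3207, -0.3233, -4.8773]), 'moment': array([ 1.4074, -0.19  ,  0.0201]), 'opening': np.float64(0.2259), 'grip_force': np.float64(29.9808)}
t: 10.88
eef_pos: [589.9, 127.4, 300.8]
tcp_rot: [3.135, -0.902, -1.633]
ft_force: [0.0, -0.7, -4.2]
opening: 0.227
grip_force: 30.0
{'t': np.float64(10.875), 'joints': array([ 0.4173,  0.6067,  1.3912, -0.769 ,  1.6485, -2.5144]), 'eef_pos': array([589.8944, 127.3998, 300.7723]), 'tcp_rot': array([ 3.1351, -0.9022, -1.6325]), 'ft_force': array([ 0.0128, -0.7439, -4.2336]), 'moment': array([ 1.3818, -0.1294,  0.0231]), 'opening': np.float64(0.2273), 'grip_force': np.float64(29.9803)}
[ 5.137  2.701 20.588] [-1.025 -0.101  0.917]
```

```bash
python3 -m inch '[[-0.114,-0.011,0.102,0,0,0,1],[-0.114,-0.011,0.102,0,0,0,1],[-0.114,-0.011,0.102,0,0,0,1],[-0.114,-0.011,0.102,0,0,0,1],[-0.114,-0.011,0.102,0,0,0,1],[-0.114,-0.011,0.102,0,0,0,1],[-0.114,-0.011,0.102,0,0,0,1],[-0.114,-0.011,0.102,0,0,0,1],[-0.114,-0.011,0.102,0,0,0,1]]'; python3 s.py
python3 - <<'E'
from plan import *
s=env.state();T=rot(s['tcp_rot']);print(T.T@(ps+[0,0,100]-s['eef_pos'])/10,R.from_matrix(T.T@Ts).as_rotvec())
E
```

```text
t: 12.0
eef_pos: [590.4, 127.3, 300.6]
tcp_rot: [-3.138, -0.781, -3.024]
ft_force: [0.3, -0.2, -5.9]
opening: 0.225
grip_force: 30.0
{'t': np.float64(12.0), 'joints': array([ 0.108 ,  0.7509,  1.0404, -0.0128,  2.1311, -1.5846]), 'eef_pos': array([590.361 , 127.3352, 300.6455]), 'tcp_rot': array([-3.1378, -0.7809, -3.0237]), 'ft_force': array([ 0.3062, -0.1939, -5.89  ]), 'moment': array([ 0.1228, -1.2209,  0.0296]), 'opening': np.float64(0.2255), 'grip_force': np.float64(29.9782)}
[ -5.183 -18.441  14.234] [ 0.004  0.005 -0.008]
```

```bash
python3 -m inch '[[0.004,0.005,-0.008,-0.86,-3.07,2.37,1],[0,0,0,-0.86,-3.07,2.37,1],[0,0,0,-0.86,-3.07,2.37,1],[0,0,0,-0.86,-3.07,2.37,1],[0,0,0,-0.86,-3.07,2.37,1],[0,0,0,-0.86,-3.07,2.37,1],[0,0,0,0,0,0,1],[0,0,0,0,0,0,1]]'; python3 s.py
python3 - <<'E'
from plan import *
s=env.state();T=rot(s['tcp_rot']);print(T.T@(ps+[0,0,100]-s['eef_pos'])/10,R.from_matrix(T.T@Ts).as_rotvec())
p=cam('scene'); save(p,'sc2')
i=cv2.resize(p['img'][130:290,150:310],None,fx=3.7,fy=3.7,interpolation=cv2.INTER_CUBIC); 
t=env.trace(p,'candlestick'); t2=cam('wrist'); tt=env.trace(t2,'candlestick')
j=t2['img']
cv2.imwrite('pics/c2.png',np.hstack([cv2.resize(i,(400,400)),cv2.resize(j,(400,300),interpolation=cv2.INTER_AREA) if 0 else cv2.copyMakeBorder(cv2.resize(j,(400,300)),0,100,0,0,0)])[:,:,::-1])
for nm,pp,r in(('scene',p,t),('wrist',t2,tt)):
    if not r: continue
    c=cloud(pp,r[0]['mask']); print(nm,r[0]['score'],len(c))
    for z in range(100,250,8):
        q=c[(c[:,2]>=z)&(c[:,2]<z+8)]
        if len(q)>3: print(z,len(q),q[:,:2].min(0),q[:,:2].max(0),np.median(q,0))
E
```

```text
t: 13.0
eef_pos: [551.3, -63.4, 163.7]
tcp_rot: [-3.141, -0.786, -3.009]
ft_force: [-0.2, 0.5, -5.1]
opening: 0.225
grip_force: 30.0
{'t': np.float64(13.0), 'joints': array([-0.1397,  0.786 ,  1.3469, -0.1962,  1.7717, -1.8057]), 'eef_pos': array([551.325 , -63.4415, 163.682 ]), 'tcp_rot': array([-3.1411, -0.7858, -3.0085]), 'ft_force': array([-0.1907,  0.463 , -5.1338]), 'moment': array([ 0.278 , -1.244 , -0.0311]), 'opening': np.float64(0.2246), 'grip_force': np.float64(29.9801)}
[ 0.11  -0.007  0.127] [-0.003 -0.     0.003]
scene 0.67 200
220 88 [539.268 -84.871] [579.55  -39.509] [559.261 -64.497 226.925]
228 104 [543.155 -85.01 ] [580.669 -39.519] [562.576 -63.118 229.375]
236 5 [562.747 -61.943] [564.857 -59.73 ] [563.401 -59.906 240.015]
wrist 0.81 11483
124 1460 [ 543.198 -101.155] [597.843 -39.133] [587.796 -58.183 127.449]
148 15 [561.791 -71.722] [567.682 -50.361] [565.329 -51.11  154.032]
156 17 [564.837 -71.631] [570.117 -51.241] [567.364 -68.234 161.016]
164 47 [565.3   -70.171] [572.086 -51.35 ] [569.89  -64.781 168.501]
172 85 [568.837 -67.17 ] [572.787 -53.573] [571.983 -60.221 175.942]
180 4 [572.308 -60.781] [572.638 -59.213] [572.48  -59.967 180.644]
220 2554 [537.859 -85.439] [585.864 -37.046] [560.405 -57.89  227.703]
228 7038 [538.219 -85.009] [585.781 -37.416] [565.712 -61.461 228.583]
236 180 [560.774 -63.728] [565.128 -58.349] [563.393 -60.807 239.769]
244 66 [560.352 -70.248] [586.477 -59.272] [562.221 -61.    245.275]
```

View pics/c2.png

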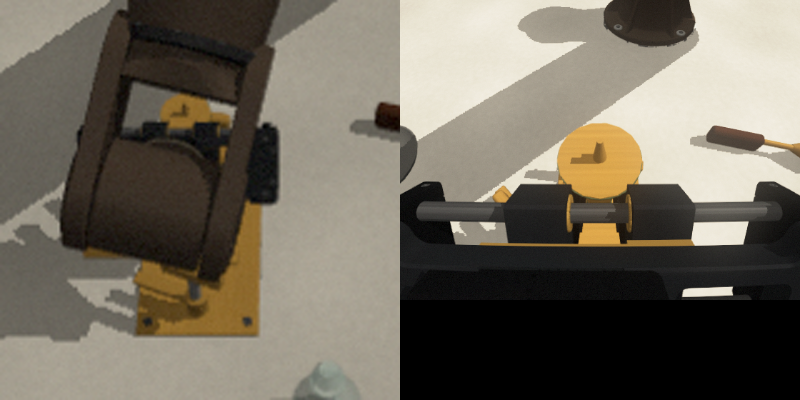

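The view shows the candlestick upright in the fingers over the seat, with the pan at (600,160) in the right half. I'll check the tilt with plane fits and see how the foot is aligned.

Run:
```python
from plan import *
p=cam('wrist'); t=env.trace(p,'candlestick'); c=cloud(p,t[0]['mask'])
for lo,hi,n in((226,231,'pan'),(124,131,'foottop')):
    q=c[(c[:,2]>lo)&(c[:,2]<hi)]
    for _ in range(3):
        A=np.c_[q[:,:2]-q[:,:2].mean(0),np.ones(len(q))]; s=np.linalg.lstsq(A,q[:,2],rcond=None)[0]; r=q[:,2]-A@s; q=q[abs(r)<2*r.std()+.3]
    print(n,len(q),'slope deg',np.degrees(s[:2]),'z',s[2]); rr=cv2.minAreaRect(q[:,:2].astype(np.float32)); print(rr)
    if n=='foottop':
        H=cv2.convexHull(q[:,:2].astype(np.float32))[:,0]; H=cv2.approxPolyDP(H[:,None],2,True)[:,0]; print(H)
    else: print(cv2.minEnclosingCircle(q[:,:2].astype(np.float32)))
```

```text
pan 9245 slope deg [ 0.549 -0.296] z 227.98173090265712
((561.5582885742188, -61.226219177246094), (47.76534652709961, 47.68117904663086), 52.71647262573242)
((561.745849609375, -61.1456184387207), 24.261585235595703)
foottop 1492 slope deg [ 1.056 -0.467] z 127.04127139931667
((566.29833984375, -66.84244537353516), (72.95276641845703, 42.319786071777344), 25.542949676513672)
[[ 593.286  -38.72 ]
 [ 553.608  -49.455]
 [ 542.443 -101.521]
 [ 598.285  -75.008]]
```

```bash
python3 -m inch '[[0,0,0,-1.64,-0.02,1.6,1],[0,0,0,-1.64,-0.02,1.6,1],[0,0,0,-1.64,-0.02,1.6,1],[0,0,0,-1.64,-0.03,1.6,1],[0,0,0,-0.63,-0.02,0.55,1],[0,0,0,0,0,0,1]]'; python3 s.py
python3 -m inch '[[0,0,0,-0.09,0,0.09,1],[0,0,0,-0.07,0,0.07,1],[0,0,0,0,0,0,1]]'; python3 s.py
```

```text
t: 14.05
eef_pos: [552.7, -64.5, 62.0]
tcp_rot: [3.142, -0.788, -3.008]
ft_force: [0.6, 0.3, -5.3]
opening: 0.223
grip_force: 30.0
{'t': np.float64(14.05), 'joints': array([-0.1408,  0.9073,  1.3869, -0.1933,  1.6156, -1.7753]), 'eef_pos': array([552.6892, -64.4948,  62.0284]), 'tcp_rot': array([ 3.1416, -0.7881, -3.0083]), 'ft_force': array([ 0.5756,  0.2573, -5.3402]), 'moment': array([ 0.2226, -1.1793, -0.0419]), 'opening': np.float64(0.2234), 'grip_force': np.float64(29.9927)}
t: 14.42
eef_pos: [552.8, -64.5, 60.6]
tcp_rot: [-3.141, -0.787, -3.009]
ft_force: [0.9, 0.7, -2.6]
opening: 0.225
grip_force: 30.6
{'t': np.float64(14.425), 'joints': array([-0.1408,  0.9086,  1.3876, -0.1934,  1.6124, -1.7746]), 'eef_pos': array([552.8223, -64.5182,  60.5997]), 'tcp_rot': array([-3.141 , -0.7869, -3.0087]), 'ft_force': array([ 0.9276,  0.7108, -2.581 ]), 'moment': array([ 0.1366, -0.9776,  0.049 ]), 'opening': np.float64(0.2254), 'grip_force': np.float64(30.5817)}
```

```bash
python3 -m inch '[[0,0,0,-0.08,0,0.08,1],[0,0,0,0,0,0,1]]'; python3 s.py
python3 - <<'E'
from plan import *
p=cam('wrist'); t=env.trace(p,'candlestick'); c=cloud(p,t[0]['mask'])
q=c[(c[:,2]>120)&(c[:,2]<130)]; print(np.median(q[:,2]),cv2.minEnclosingCircle(q[:,:2].astype(np.float32)))
E
```

```text
t: 14.68
eef_pos: [552.8, -64.6, 60.5]
tcp_rot: [-3.14, -0.787, -3.009]
ft_force: [0.4, -0.4, 6.5]
opening: 0.225
grip_force: 31.1
{'t': np.float64(14.675), 'joints': array([-0.1408,  0.9091,  1.3873, -0.1938,  1.6127, -1.7744]), 'eef_pos': array([552.8264, -64.6499,  60.4555]), 'tcp_rot': array([-3.1405, -0.7874, -3.009 ]), 'ft_force': array([ 0.4426, -0.4102,  6.5465]), 'moment': array([0.0512, 0.1539, 0.0276]), 'opening': np.float64(0.2253), 'grip_force': np.float64(31.0824)}
125.7559218403557 ((563.2322998046875, -63.0019645690918), 24.17194175720215)
```

The foot is on the seat: the load has changed sign and the pan is at (563.2,-63.0). Release and retreat.

```bash
python3 -m inch '[[0,0,0,0,0,0,-1],[0,0,0,0,0,0,-1],[0,0,0,0,0,0,-1],[0,0,0,0,0,0,-1],[0,0,0,0,0,0,-1],[0,0,0,0,0,0,-1],[0,0,0,0,0,0,-1],[0,0,0,0,0,0,-1],[0,0,0,0,0,-2,-1],[0,0,0,0,0,-3,-1],[0,0,0,0,0,-5,-1],[0,0,0,0,0,-5,-1]]'; python3 s.py
python3 - <<'E'
from plan import *
p=cam('wrist'); save(p,'w3'); t=env.trace(p,'candlestick'); c=cloud(p,t[0]['mask'])
q=c[(c[:,2]>118)&(c[:,2]<131)]; print(np.median(q[:,2]),cv2.minEnclosingCircle(q[:,:2].astype(np.float32)))
P=cloud(p)
q=P[(P[:,2]>21)&(P[:,2]<27.5)&(np.hypot(P[:,0]-563,P[:,1]+62)<56)]; print('foot top',cv2.minAreaRect(q[:,:2].astype(np.float32)),np.median(q[:,2]))
q=P[(P[:,2]>8)&(P[:,2]<12.5)&(np.hypot(P[:,0]-563,P[:,1]+62)<62)]; print('seat',cv2.minAreaRect(q[:,:2].astype(np.float32)),len(q))
E
```

```text
t: 16.27
eef_pos: [658.8, -50.2, 166.1]
tcp_rot: [-3.142, -0.788, -3.008]
ft_force: [0.1, -1.1, -1.1]
opening: 1.002
grip_force: 0.0
{'t': np.float64(16.275), 'joints': array([-0.1065,  0.9471,  0.974 , -0.1851,  1.9873, -1.8172]), 'eef_pos': array([658.7935, -50.1737, 166.0838]), 'tcp_rot': array([-3.1415, -0.7877, -3.0084]), 'ft_force': array([ 0.0858, -1.1345, -1.0813]), 'moment': array([ 0.1277, -0.5212, -0.0413]), 'opening': np.float64(1.0022), 'grip_force': np.float64(0.0)}
nan ((0.0, 0.0), 0.0)
foot top ((563.1771240234375, -63.51608657836914), (74.0928726196289, 73.97402954101562), 8.360722541809082) 24.91894921892768
seat ((563.0438232421875, -60.35883331298828), (120.46980285644531, 111.46271514892578), 80.7494125366211) 699
  return _methods._mean(a, axis=axis, dtype=dtype,
  ret = ret.dtype.type(ret / rcount)
```

View pics/w3.png

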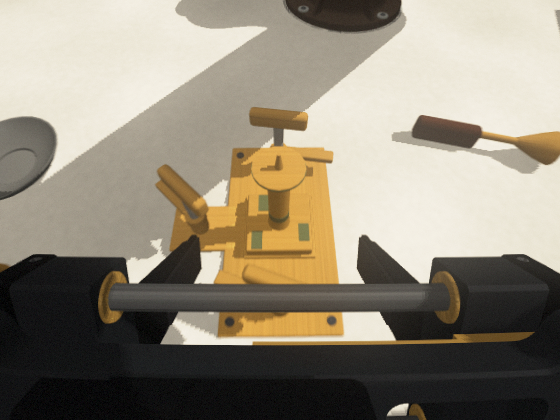

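The candlestick stands on the seat, with its foot at (280,235). Near handle is at (278,120), right handle at (180,190), far handle at (280,280). Next I compare the foot with the seat in this one frame.

Run:
```python
from plan import *
p=cam('wrist'); P=cloud(p)
for b,(x,y_) in dict(near=(469.2,-74.5),right=(576.1,-155.8),far=(657,-50)).items():
    q=P[(np.hypot(P[:,0]-x,P[:,1]-y_)<45)&(P[:,2]>92)&(P[:,2]<102)]
    if len(q)>20: print(b,len(q),cv2.minAreaRect(q[:,:2].astype(np.float32)),np.median(q[:,2]))
c,s_=np.cos(y),np.sin(y); Q=(P[:,:2]-[563.1,-62.2])@np.array([[c,-s_],[s_,c]])  # bed coords
for nm,lo,hi in(('seat',8,12.5),('plate',4.5,7.8),('foot',22,27)):
    k=(P[:,2]>lo)&(P[:,2]<hi)&(abs(Q)<60).all(1)
    for ax,n in((0,'x'),(1,'y')):
        h=np.histogram(Q[k&(abs(Q[:,1-ax])<30),ax],np.arange(-60,61,3))[0]; print(nm,n,h)
i=p['img'][130:340,190:360]; cv2.imwrite('pics/w4.png',cv2.resize(i,None,fx=2.8,fy=2.8,interpolation=cv2.INTER_CUBIC)[:,:,::-1])
```

```text
near 680 ((468.4644470214844, -76.62213134765625), (66.2935562133789, 14.27038860321045), 89.62723541259766) 97.99345412629448
right 835 ((575.766357421875, -156.41732788085938), (65.37845611572266, 14.375112533569336), 53.16981506347656) 98.15071579157205
far 874 ((654.580810546875, -51.81943130493164), (60.895286560058594, 14.390213012695312), 78.70990753173828) 98.46491959398405
seat x [  0   0   1   0   0   0   0   0   0   0   0   0   0   0   0   0   0   0
   0   0   0   0   0   0   0   0   0   0   0   0   0  35 146  26  18   7
   9  12   4   6]
seat y [ 8 11 11 17 13 13 66  0  0  0  0  0  0  0  0  0  0  0  0  0  0  0  0  0
  0  0  0  0  0  0  0  0 65 49  7  9 12  7 14  7]
plate x [ 17  33  43  47  20   0   0   0   0   0   0   0   0   0   0   0   0   0
   0   0   0   0   0   0   0   0   0   0   0   0   0   0  14 125  97 123
  86  82  65  53]
plate y [ 90  93  83  86  89  80   3   0   0   0   0   0   0   0   0   0   0   0
   0   0   0   0   0   0   0   0   0   0   0   0   0   0   0  42  92  91
  90  99  87 102]
foot x [  0   0   0   0   0   0   0   3  45  51  60  60  62  63  68  70  66  66
  69  67  65  75  81 110 122 116 138 118 138 129 134 160  39   0   0   0
   0   0   0   0]
foot y [  0   0   0   0   0   0   0  78 120 109 115 117 117 113 121  88  40  49
  36  41  46  32  52  76 119 114 119 113 119 116 112  98   0   0   0   0
   0   0   0   0]
```

View pics/w4.png

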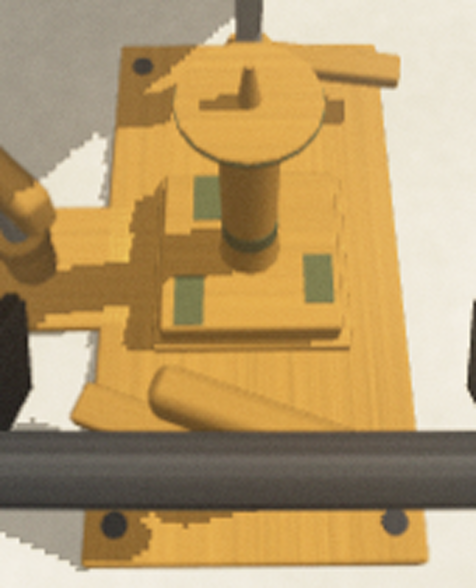

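Foot and seat agree to about 1.5 mm. Now the far bolt: bring the tool upright, turn it to the bar's angle and half close.

```bash
python3 -m inch '[[0,-0.157,0,0,0,0,0.1],[0,-0.157,0,0,0,0,0.1],[0,-0.157,0,0,0,0,0.1],[0,-0.157,0,0,0,0,0.1],[0,-0.157,0,0,0,0,0.1],[0,0,0.173,0,0,0,0.1],[0,0,0.173,0,0,0,0.1],[0,0,0.173,0,0,0,0.1],[0,0,0.173,0,0,0,0.1],[0,0,0.173,0,0,0,0.1],[0,0,0.173,0,0,0,0.1],[0,0,0.173,0,0,0,0.1],[0,0,0.173,0,0,0,0.1],[0,0,0.173,0,0,0,0.1],[0,0,0.173,0,0,0,0.1],[0,0,0.173,0,0,0,0.1]]'; python3 s.py
cat > b.py <<'E'
import sys
from plan import *
B={'near':(468.9,-75.2,89.4),'right':(575.9,-156.2,53.4),'far':(657.2,-50.2,78.5)}
x,y_,a=B[sys.argv[1]]; a=float(sys.argv[2]) if len(sys.argv)>2 else a
a=np.radians(a); s=env.state();T=rot(s['tcp_rot']); D=fr([np.cos(a),np.sin(a),0],[0,0,-1])
print('to z=71: shift in target axes cm',D.T@(np.array([x,y_,71])-s['eef_pos'])/10,'rotvec',R.from_matrix(T.T@D).as_rotvec())
E
python3 b.py far
python3 - <<'E'
from plan import *
p=cam('wrist');P=cloud(p)
q=P[(np.hypot(P[:,0]-657,P[:,1]+50)<45)&(P[:,2]>92)&(P[:,2]<102)]
print(len(q),cv2.minAreaRect(q[:,:2].astype(np.float32)) if len(q) else '')
E
```

```text
t: 18.42
eef_pos: [656.6, -50.3, 163.6]
tcp_rot: [-3.137, 0.001, 1.366]
ft_force: [-0.4, -0.1, 0.1]
opening: 0.447
grip_force: 0.0
{'t': np.float64(18.425), 'joints': array([-0.1763,  0.5902,  1.5222, -0.0011,  1.034 ,  0.0293]), 'eef_pos': array([656.6047, -50.3069, 163.5664]), 'tcp_rot': array([-3.1369,  0.0011,  1.3658]), 'ft_force': array([-0.3828, -0.1345,  0.1302]), 'moment': array([-0.0466, -0.0572, -0.0007]), 'opening': np.float64(0.4474), 'grip_force': np.float64(0.0)}
to z=71: shift in target axes cm [0.022 0.056 9.257] rotvec [-0.005  0.001 -0.004]
1263 ((655.576416015625, -48.52783966064453), (64.07109832763672, 13.934800148010254), 76.71053314208984)
```

```bash
python3 -m inch '[[0,0,0,0,0,3,0.1],[0,0,0,0,0,3,0.1],[0,0,0,0,0,2,0.1],[0,0,0,0,0,1.2,0.1],[0,0,0,0,0,0,1],[0,0,0,0,0,0,1],[0,0,0,0,0,0,1],[0,0,0,0,0,0,1],[0,0,0,0,0,0,1]]'; python3 s.py
```

```text
t: 19.6
eef_pos: [655.7, -49.9, 73.4]
tcp_rot: [-3.135, 0.001, 1.372]
ft_force: [-11.2, 1.4, 8.4]
opening: 0.144
grip_force: 29.9
{'t': np.float64(19.6), 'joints': array([-0.176 ,  0.6931,  1.5955, -0.0012,  0.8598,  0.0236]), 'eef_pos': array([655.7025, -49.9226,  73.4355]), 'tcp_rot': array([-3.1348,  0.001 ,  1.372 ]), 'ft_force': array([-11.1592,   1.4235,   8.3675]), 'moment': array([ 0.2217,  1.9792, -0.1589]), 'opening': np.float64(0.1444), 'grip_force': np.float64(29.8834)}
```

```bash
python3 -m inch '[[0,0,0.08,0,-0.1,0,1],[0,0,0.14,0,0,0,1],[0,0,0.14,0,0,0,1],[0,0,0.14,0,0,0,1],[0,0,0.14,0,0,0,1],[0,0,0.14,0,0,0,1],[0,0,0.14,0,0,0,1],[0,0,0.14,0,0,0,1],[0,0,0.10,0,0,0,1],[0,0,0,0,0,0,1]]'; python3 s.py
```

```text
t: 20.85
eef_pos: [655.1, -49.3, 73.4]
tcp_rot: [-3.14, 0.006, 0.211]
ft_force: [-10.9, 4.4, 6.8]
opening: 0.142
grip_force: 30.0
{'t': np.float64(20.85), 'joints': array([-0.1755,  0.6921,  1.5979, -0.0005,  0.8576,  1.1849]), 'eef_pos': array([655.0727, -49.3413,  73.4496]), 'tcp_rot': array([-3.1397,  0.0057,  0.2107]), 'ft_force': array([-10.9053,   4.4317,   6.8378]), 'moment': array([ 0.76  ,  1.5676, -0.1967]), 'opening': np.float64(0.1425), 'grip_force': np.float64(30.0101)}
```

```bash
for i in 1 2; do python3 -m inch '[[0,0,0.04,-0.03,-0.02,0,1],[0,0,0.02,0,0,0,1],[0,0,0,0,0,0,1]]' >/dev/null; python3 s.py; done
```

```text
{'t': np.float64(21.225), 'joints': array([-0.1754,  0.6918,  1.5985, -0.0006,  0.8565,  1.2436]), 'eef_pos': array([655.0615, -49.319 ,  73.4468]), 'tcp_rot': array([-3.1404,  0.0051,  0.1522]), 'ft_force': array([-8.2988,  3.0154,  6.5531]), 'moment': array([0.776 , 1.3512, 0.1384]), 'opening': np.float64(0.1433), 'grip_force': np.float64(30.0076)}
{'t': np.float64(21.6), 'joints': array([-0.1752,  0.6916,  1.5989, -0.0011,  0.8549,  1.3031]), 'eef_pos': array([655.2933, -49.2827,  73.4471]), 'tcp_rot': array([-3.1414,  0.004 ,  0.0933]), 'ft_force': array([-5.7453,  4.0298,  4.2241]), 'moment': array([0.6718, 0.8829, 0.609 ]), 'opening': np.float64(0.1518), 'grip_force': np.float64(30.5234)}
```

```bash
python3 -m inch '[[0,0,0,0,0,0,0.1],[0,0,0,0,0,0,0.1],[0,0,0,0,0,0,0.1],[0,0,0,0,0,0,0.1],[0,0,0,0,0,-2,0.1],[0,0,0,0,0,-5,0.1],[0,0,0,0,0,-5.5,0.1],[0,0,0,0,0,0,0.1]]'; python3 s.py; python3 b.py near
python3 - <<'E'
from plan import *
p=cam('top');P=cloud(p)
for n,x,y_ in(('far',656,-50),('near',469,-75)):
  q=P[(np.hypot(P[:,0]-x,P[:,1]-y_)<45)&(P[:,2]>88)&(P[:,2]<104)]
  if len(q)>5: print(n,len(q),cv2.minAreaRect(q[:,:2].astype(np.float32)))
E
```

```text
t: 22.6
eef_pos: [658.0, -50.1, 202.3]
tcp_rot: [3.139, -0.005, 0.092]
ft_force: [0.2, 0.5, -0.3]
opening: 0.449
grip_force: 0.0
{'t': np.float64(22.6), 'joints': array([-0.1757,  0.5506,  1.4844, -0.001 ,  1.1013,  1.3037]), 'eef_pos': array([658.037 , -50.1205, 202.342 ]), 'tcp_rot': array([ 3.1393, -0.0048,  0.0919]), 'ft_force': array([ 0.1659,  0.4763, -0.2924]), 'moment': array([-0.021 ,  0.0156, -0.0074]), 'opening': np.float64(0.4494), 'grip_force': np.float64(0.0)}
to z=71: shift in target axes cm [ -2.706 -18.886  13.134] rotvec [ 0.005 -0.002 -1.468]
```

```bash
python3 -m inch '[[0,0,-0.163,0,0,0,0.1],[0,0,-0.163,0,0,0,0.1],[0,0,-0.163,0,0,0,0.1],[0,0,-0.163,0,0,0,0.1],[0,0,-0.163,0,0,0,0.1],[0,0,-0.163,0,0,0,0.1],[0,0,-0.163,0,0,0,0.1],[0,0,-0.163,0,0,0,0.1],[0,0,-0.163,0,0,0,0.1],[0,0,0,-0.68,-4.72,0,0.1],[0,0,0,-0.68,-4.72,0,0.1],[0,0,0,-0.68,-4.72,0,0.1],[0,0,0,-0.68,-4.72,0,0.1],[0,0,0,0,0,0,0.1],[0,0,0,0,0,0,0.1]]'; python3 s.py; python3 b.py near
python3 - <<'E'
from plan import *
for w_ in('wrist','scene'):
  p=cam(w_);P=cloud(p)
  for n,x,y_ in(('far',656,-50),('near',469,-75)):
    q=P[(np.hypot(P[:,0]-x,P[:,1]-y_)<45)&(P[:,2]>88)&(P[:,2]<104)]
    if len(q)>5: print(w_,n,len(q),cv2.minAreaRect(q[:,:2].astype(np.float32)))
E
```

```text
t: 24.52
eef_pos: [467.6, -74.9, 197.8]
tcp_rot: [-3.139, 0.0, 1.559]
ft_force: [-0.1, -0.7, -0.0]
opening: 0.451
grip_force: 0.0
{'t': np.float64(24.525), 'joints': array([-0.2978,  0.2995,  1.937 , -0.0014,  0.9079, -0.2846]), 'eef_pos': array([467.6069, -74.8841, 197.7969]), 'tcp_rot': array([-3.1386,  0.0003,  1.5585]), 'ft_force': array([-0.0635, -0.7477, -0.002 ]), 'moment': array([-0.031 , -0.0468,  0.0167]), 'opening': np.float64(0.4511), 'grip_force': np.float64(0.0)}
to z=71: shift in target axes cm [-0.03  0.13 12.68] rotvec [-0.003  0.    -0.002]
wrist far 1174 ((654.9606323242188, -49.050453186035156), (66.48314666748047, 14.509525299072266), 8.397651672363281)
wrist near 1001 ((467.2703552246094, -75.60862731933594), (63.820762634277344, 13.397083282470703), 89.29306030273438)
scene far 138 ((657.4134521484375, -48.424774169921875), (66.02978515625, 14.75235652923584), 7.7711710929870605)
scene near 139 ((470.6037292480469, -76.11717224121094), (17.546920776367188, 65.60954284667969), 1.144995927810669)
```

```bash
python3 -m inch '[[0,0,0,0,0.02,5,0.1],[0,0,0,0,0,4,0.1],[0,0,0,0,0,2.5,0.1],[0,0,0,0,0,1,0.1],[0,0,0,0,0,0,1],[0,0,0,0,0,0,1],[0,0,0,0,0,0,1],[0,0,0,0,0,0,1],[0,0,0,0,0,0,1]]'; python3 s.py
```

```text
t: 25.75
eef_pos: [467.8, -75.0, 74.0]
tcp_rot: [-3.141, 0.001, 1.559]
ft_force: [0.8, 1.2, 7.2]
opening: 0.148
grip_force: 30.0
{'t': np.float64(25.75), 'joints': array([-0.2978,  0.496 ,  2.0632, -0.002 ,  0.5829, -0.2843]), 'eef_pos': array([467.8136, -74.957 ,  73.9913]), 'tcp_rot': array([-3.1409,  0.001 ,  1.559 ]), 'ft_force': array([0.834 , 1.1987, 7.2202]), 'moment': array([ 0.2215, -0.2883,  0.047 ]), 'opening': np.float64(0.1477), 'grip_force': np.float64(30.0019)}
```

```bash
python3 -m inch '[[0,0,0.08,0,0,0,1],[0,0,0.15,0,0,0,1],[0,0,0.15,0,0,0,1],[0,0,0.15,0,0,0,1],[0,0,0.15,0,0,0,1],[0,0,0.15,0,0,0,1],[0,0,0.15,0,0,0,1],[0,0,0.15,0,0,0,1],[0,0,0.15,0,0,0,1],[0,0,0.10,0,0,0,1],[0,0,0,0,0,0,1]]'; python3 s.py; for i in 1 2; do python3 -m inch '[[0,0,0.03,0,0,0,1],[0,0,0.02,0,0,0,1],[0,0,0,0,0,0,1]]' >/dev/null; python3 s.py; done
```

```text
t: 27.12
eef_pos: [469.3, -76.2, 74.0]
tcp_rot: [3.139, -0.002, 0.177]
ft_force: [6.2, -9.5, -0.5]
opening: 0.143
grip_force: 30.0
{'t': np.float64(27.125), 'joints': array([-0.2989,  0.4967,  2.0613, -0.0034,  0.5805,  1.0973]), 'eef_pos': array([469.329 , -76.186 ,  74.0171]), 'tcp_rot': array([ 3.1385, -0.0019,  0.1774]), 'ft_force': array([ 6.1984, -9.4937, -0.4907]), 'moment': array([-1.4451, -0.9245, -0.2243]), 'opening': np.float64(0.1426), 'grip_force': np.float64(30.0153)}
{'t': np.float64(27.5), 'joints': array([-0.2989,  0.4966,  2.0613, -0.004 ,  0.5803,  1.1454]), 'eef_pos': array([469.355 , -76.2596,  74.036 ]), 'tcp_rot': array([ 3.1382, -0.0021,  0.1298]), 'ft_force': array([ 6.2908, -8.8798, -0.1237]), 'moment': array([-1.4335, -1.0375,  0.5121]), 'opening': np.float64(0.1458), 'grip_force': np.float64(30.1385)}
{'t': np.float64(27.875), 'joints': array([-0.2986,  0.4966,  2.0612, -0.0041,  0.58  ,  1.1951]), 'eef_pos': array([469.5561, -76.231 ,  74.0672]), 'tcp_rot': array([ 3.1381, -0.0027,  0.0805]), 'ft_force': array([ 7.2302, -8.6486, -0.3437]), 'moment': array([-1.2581, -1.2712,  0.7839]), 'opening': np.float64(0.1538), 'grip_force': np.float64(31.126)}
```

```bash
python3 -m inch '[[0,0,0,0,0,0,0.1],[0,0,0,0,0,0,0.1],[0,0,0,0,0,0,0.1],[0,0,0,0,0,0,0.1],[0,0,0,0,0,-2,0.1],[0,0,0,0,0,-5,0.1],[0,0,0,0,0,-5.5,0.1],[0,0,0,0,0,0,0.1]]'>/dev/null; python3 s.py; python3 b.py right
```

```text
{'t': np.float64(28.875), 'joints': array([-0.2974,  0.2935,  1.9337, -0.0015,  0.91  ,  1.1953]), 'eef_pos': array([468.8187, -75.0772, 201.5729]), 'tcp_rot': array([ 3.1389, -0.0037,  0.0791]), 'ft_force': array([ 0.8993,  0.1753, -0.9374]), 'moment': array([ 0.0164,  0.0333, -0.0157]), 'opening': np.float64(0.4501), 'grip_force': np.float64(0.0)}
to z=71: shift in target axes cm [-0.128 13.433 13.057] rotvec [ 0.004 -0.002 -0.853]
```

```bash
python3 -m inch '[[0,0,-0.17,0,0,0,0.1],[0,0,-0.17,0,0,0,0.1],[0,0,-0.17,0,0,0,0.1],[0,0,-0.17,0,0,0,0.1],[0,0,-0.17,0,0,0,0.1],[0,0,0,-0.04,4.48,0,0.1],[0,0,0,-0.04,4.48,0,0.1],[0,0,0,-0.04,4.48,0,0.1],[0,0,0,0,0,0,0.1],[0,0,0,0,0,0,0.1]]'>/dev/null; python3 s.py; python3 b.py right;  python3 - <<'E'
from plan import *
for w_ in('wrist','scene'):
  p=cam(w_);P=cloud(p)
  for n,x,y_ in(('right',576,-156),('near',469,-75)):
    q=P[(np.hypot(P[:,0]-x,P[:,1]-y_)<45)&(P[:,2]>88)&(P[:,2]<104)]
    if len(q)>5: print(w_,n,len(q),cv2.minAreaRect(q[:,:2].astype(np.float32)))
E
```

```text
{'t': np.float64(30.125), 'joints': array([-0.3757,  0.4675,  1.6546, -0.0015,  1.0244,  0.2671]), 'eef_pos': array([ 573.505 , -155.7275,  196.6906]), 'tcp_rot': array([-3.1372,  0.0025,  0.9288]), 'ft_force': array([0.2116, 0.2164, 0.7959]), 'moment': array([ 0.0229, -0.0158,  0.0022]), 'opening': np.float64(0.4492), 'grip_force': np.float64(0.0)}
to z=71: shift in target axes cm [ 0.105  0.22  12.569] rotvec [-0.004  0.003 -0.003]
wrist right 1007 ((575.556640625, -156.07591247558594), (63.701805114746094, 13.703380584716797), 52.984195709228516)
wrist near 1059 ((468.2771301269531, -76.36724090576172), (65.27954864501953, 14.641663551330566), 7.749004364013672)
scene right 132 ((577.9081420898438, -156.02899169921875), (65.72320556640625, 15.736300468444824), 54.147403717041016)
scene near 113 ((470.2292785644531, -75.8656997680664), (64.9863510131836, 13.945454597473145), 9.73673152923584)
```

```bash
python3 -m inch '[[0,0,0,0.09,0.2,5,0.1],[0,0,0,0,0,4,0.1],[0,0,0,0,0,2.4,0.1],[0,0,0,0,0,0.9,0.1],[0,0,0,0,0,0,1],[0,0,0,0,0,0,1],[0,0,0,0,0,0,1],[0,0,0,0,0,0,1],[0,0,0,0,0,0,1]]'>/dev/null; python3 s.py
python3 -m inch '[[0,0,0.08,0,0,0,1],[0,0,0.15,0,0,0,1],[0,0,0.15,0,0,0,1],[0,0,0.15,0,0,0,1],[0,0,0.15,0,0,0,1],[0,0,0.15,0,0,0,1],[0,0,0.15,0,0,0,1],[0,0,0.15,0,0,0,1],[0,0,0.07,0,0,0,1],[0,0,0,0,0,0,1]]'>/dev/null; python3 s.py
```

```text
{'t': np.float64(31.35), 'joints': array([-0.3752,  0.6197,  1.7583, -0.0018,  0.7663,  0.2675]), 'eef_pos': array([ 575.8782, -156.3766,   75.8297]), 'tcp_rot': array([-3.1393,  0.002 ,  0.9294]), 'ft_force': array([-3.9896,  1.9621,  6.3475]), 'moment': array([0.4719, 0.5537, 0.1692]), 'opening': np.float64(0.1451), 'grip_force': np.float64(29.997)}
{'t': np.float64(32.6), 'joints': array([-0.3759,  0.6199,  1.7579, -0.0024,  0.7657,  1.4679]), 'eef_pos': array([ 576.1093, -157.0157,   75.8294]), 'tcp_rot': array([ 3.1401,  0.002 , -0.2713]), 'ft_force': array([-4.2982, -2.5309,  6.2875]), 'moment': array([-0.1372,  0.6614, -0.2001]), 'opening': np.float64(0.1423), 'grip_force': np.float64(30.0144)}
```

```bash
python3 -m inch '[[0,0,0,0,0,0,0.1],[0,0,0,0,0,0,0.1],[0,0,0,0,0,0,0.1],[0,0,0,0,0,0,0.1],[0,0,0,0,0,-2,0.1],[0,0,0,0,0,-3,0.1]]'>/dev/null
python3 -m inch '[[0,0,-0.1745,0,0,0,0.1],[0,0,-0.1745,0,0,0,0.1],[0,0,-0.1745,0,0,0,0.1],[0,0,-0.1745,0,0,0,0.1],[0,0,-0.1745,0,0,0,0.1],[0,0,-0.1745,0,0,0,0.1],[0,0,-0.1745,0,0,0,0.1],[0,0,-0.1745,0,0,0,0.1],[0,0,-0.1745,0,0,0,0.1],[0,0,-0.1745,0,0,0,0.1],[0,0,-0.1745,0,0,0,0.1],[0,0,-0.1745,0,0,0,0.1],[0,0,-0.1745,0,0,0,0.1],[0,0,-0.1745,0,0,0,0.1],[0,0,-0.1745,0,0,0,0.1],[0,0,-0.1745,0,0,0,0.1],[0,0,-0.1745,0,0,0,0.1],[0,0,-0.1745,0,0,0,0.1],[0,0,0,0,0,0,0.1]]'>/dev/null; python3 s.py; python3 b.py right 164.45
```

```text
{'t': np.float64(35.725), 'joints': array([-0.3754,  0.5543,  1.7202, -0.0018,  0.8694, -1.6722]), 'eef_pos': array([ 576.3955, -156.7091,  124.9973]), 'tcp_rot': array([-3.1405, -0.0024,  2.8688]), 'ft_force': array([-1.0539, -0.8521, -0.4629]), 'moment': array([ 0.1206, -0.2037,  0.0121]), 'opening': np.float64(0.4503), 'grip_force': np.float64(0.0)}
to z=71: shift in target axes cm [0.061 0.036 5.4  ] rotvec [-0.001 -0.002 -0.001]
```

```bash
python3 -m inch '[[0,0,0,0.03,0.03,3,0.1],[0,0,0,0,0,2,0.1],[0,0,0,0,0,0,1],[0,0,0,0,0,0,1],[0,0,0,0,0,0,1],[0,0,0,0,0,0,1],[0,0,0,0,0,0,1]]'>/dev/null; python3 s.py
python3 -m inch '[[0,0,0.08,0,0,0,1],[0,0,0.15,0,0,0,1],[0,0,0.15,0,0,0,1],[0,0,0.15,0,0,0,1],[0,0,0.15,0,0,0,1],[0,0,0.15,0,0,0,1],[0,0,0.15,0,0,0,1],[0,0,0.14,0,0,0,1],[0,0,0,0,0,0,1]]'>/dev/null; python3 s.py;  for i in 1 2; do python3 -m inch '[[0,0,0.03,0,0,0,1],[0,0,0.03,0,0,0,1],[0,0,0,0,0,0,1]]' >/dev/null; python3 s.py; done
```

```text
{'t': np.float64(36.6), 'joints': array([-0.3757,  0.6196,  1.7582, -0.0028,  0.7646, -1.6723]), 'eef_pos': array([ 576.2894, -157.0215,   75.9084]), 'tcp_rot': array([-3.1397, -0.001 ,  2.8695]), 'ft_force': array([-1.8069, -4.7983,  4.056 ]), 'moment': array([-0.6795,  0.2297, -0.0959]), 'opening': np.float64(0.1446), 'grip_force': np.float64(30.0013)}
{'t': np.float64(37.725), 'joints': array([-0.3765,  0.6194,  1.7586, -0.004 ,  0.7653, -0.5503]), 'eef_pos': array([ 575.6853, -157.5561,   75.9223]), 'tcp_rot': array([-3.1387,  0.0015,  1.7475]), 'ft_force': array([-6.6501, -9.1107,  5.3858]), 'moment': array([-1.4823,  0.8941, -0.2044]), 'opening': np.float64(0.1473), 'grip_force': np.float64(30.0136)}
{'t': np.float64(38.1), 'joints': array([-0.3763,  0.6194,  1.7586, -0.0047,  0.7653, -0.4929]), 'eef_pos': array([ 575.6506, -157.5487,   75.9298]), 'tcp_rot': array([-3.1385,  0.002 ,  1.6907]), 'ft_force': array([-5.4187, -9.152 ,  6.2254]), 'moment': array([-1.5406,  1.0012,  0.6104]), 'opening': np.float64(0.1448), 'grip_force': np.float64(30.406)}
{'t': np.float64(38.475), 'joints': array([-0.376 ,  0.6193,  1.7587, -0.0044,  0.7656, -0.4331]), 'eef_pos': array([ 575.5973, -157.2479,   75.9321]), 'tcp_rot': array([-3.1384,  0.0019,  1.6311]), 'ft_force': array([-6.5764, -6.4755,  7.9017]), 'moment': array([-1.1387,  1.0117,  0.7833]), 'opening': np.float64(0.1573), 'grip_force': np.float64(31.5758)}
```

```bash
python3 -m inch '[[0,0,0,0,0,0,0.1],[0,0,0,0,0,0,0.1],[0,0,0,0,0,0,0.1],[0,0,0,0,0,0,0.1],[0,0,0,0,0,-2,0.1],[0,0,0,0,0,-5,0.1],[0,0,0,0,0,-5.5,0.1],[0,0,0,-5,0,0,0.1],[0,0,0,-5,0,0,0.1],[0,0,0,-5,0,0,0.1],[0,0,0,-5,0,0,0.1],[0,0,0,-5,0,0,0.1],[0,0,0,0,0,0,0.1]]'>/dev/null; python3 s.py
python3 - <<'E'
from plan import *
for w_ in('top','scene'):
  p=cam(w_);P=cloud(p); save(p,'end_'+w_)
  for n,x,y_ in(('far',656,-50),('right',576,-156),('near',469,-75)):
    q=P[(np.hypot(P[:,0]-x,P[:,1]-y_)<45)&(P[:,2]>88)&(P[:,2]<104)]
    if len(q)>5: print(w_,n,len(q),np.round(cv2.minAreaRect(q[:,:2].astype(np.float32))[0],1),[np.round(v,1) for v in cv2.minAreaRect(q[:,:2].astype(np.float32))[1:]])
  for t in['candlestick','cruet_a','snuffer','alms_dish','altar_bell','book']:
    print(t,[np.round(w(p,r['centre']),0) for r in env.find_in(p,t)[:2]])
  if w_=='top': cv2.imwrite('pics/endc.png',cv2.resize(p['img'][130:330,170:450],None,fx=2.8,fy=2.8,interpolation=cv2.INTER_CUBIC)[:,:,::-1])
E
```

```text
{'t': np.float64(40.1), 'joints': array([-0.6969,  0.6428,  1.3162, -0.0024,  1.1847, -0.7518]), 'eef_pos': array([ 590.4455, -409.0204,  199.0825]), 'tcp_rot': array([-3.1386,  0.0002,  1.6266]), 'ft_force': array([-0.5506,  1.18  , -0.8685]), 'moment': array([ 0.0069, -0.1054, -0.0349]), 'opening': np.float64(0.446), 'grip_force': np.float64(0.0)}
top far 97 [656.2 -49.7] [array([66. , 14.5]), np.float64(8.1)]
top right 90 [ 576.5 -156.6] [array([13.7, 63.9]), np.float64(8.5)]
top near 97 [468.2 -77.2] [array([64.2, 14.5]), np.float64(8.4)]
candlestick [array([559., -53.,  27.]), array([640., -49.,  94.])]
cruet_a [array([753., 105.,  78.]), array([751., 251.,  72.])]
snuffer [array([389., 220.,  33.])]
alms_dish [array([ 538., -418.,   16.])]
altar_bell [array([ 685., -371.,   41.]), array([488., -73.,  93.])]
book [array([472., 531.,  33.])]
scene far 138 [657.3 -48.6] [array([65.7, 14.6]), np.float64(7.7)]
scene right 149 [ 579.1 -156.1] [array([15.5, 66.3]), np.float64(6.4)]
scene near 112 [469.9 -76. ] [array([67.4, 14. ]), np.float64(10.0)]
candlestick [array([571., -57.,  24.])]
cruet_a [array([775., 106.,  75.]), array([775., 255.,  74.])]
snuffer [array([393., 191.,  31.]), array([ 508., -453.,   19.])]
alms_dish [array([ 507., -451.,   20.])]
altar_bell [array([ 699., -374.,   45.])]
book [array([480., 535.,  33.])]
```

View pics/endc.png

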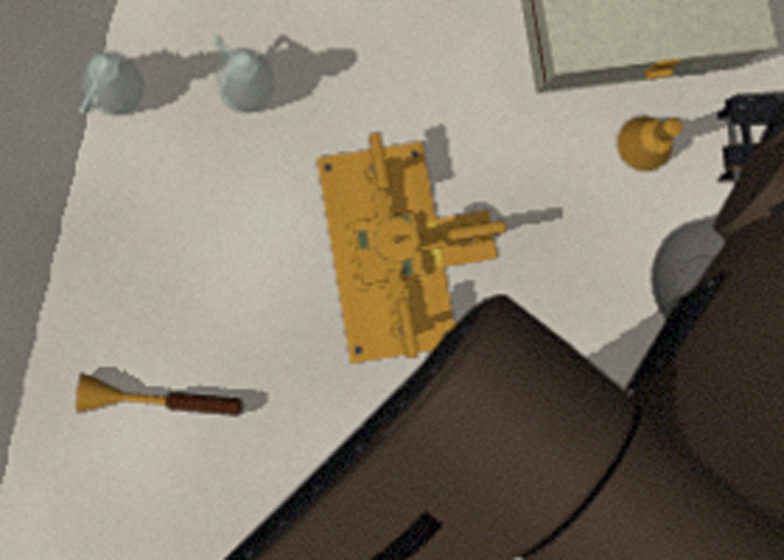

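The view shows the candlestick standing at (395,240), all three lugs and bars pointing at it, and the bystanders where they were at the start. The robot is clear of everything, so I'm handing the job in.

```bash
python3 -c "
from cell import env
print(env.job_done())"
```

```text
the job is handed in; nothing more can be done
None
```

The candlestick stands upright within about 2 mm of the seat's centre, all three bolts are turned clockwise to their end stops with their lugs over the foot, the bystanders look unmoved in the final pictures, and I handed the job in at about 41 s (no verdict was reported back).

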